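# Cooled moisture dish out to the balance, hot dishes into the rotary desiccator

## Robot

A 6-joint arm with a two-finger parallel gripper is mounted at the origin on the work surface. World frame = base frame: x ahead of the robot, y to its left, z up, the work surface at z = 0. Lengths are in mm, angles in rad, forces in N, time in s.
With the tool pointing down it reaches from about 300 to 950 mm from the base axis. Payload 3.1 kg.
Tool frame: the origin (TCP) lies midway between the tips of the shut fingers; the grasp point (between the pads) lies 19 mm behind it (arm.grip_point_offset is the distance from the TCP to the grasp point, in mm); z points along the fingers, y is the line along which they close (so a half turn about z gives the same grasp; the last joint's range is limited). The gripper opens to 85 mm and grips with 20 to 120 N. Pads are 22 mm wide; open, the fingers measure 114 mm over their backs; the gripper's body (76 mm by 85 mm) begins 54 mm behind the grasp point. The pads swing forward as they close: fully open they stand 13 mm farther back than shut.
Start: joints at [-1.178, 0.308, 1.634, -0, 1.2, -0.07], TCP at [279.01, -559.272, 231.272] pointing down, gripper open.
Joint ranges: [-3.06, 3.06], [-0.79, 1.96], [0.05, 2.63], [-1.19, 4.34], [0.05, 2.64], [-2.94, 2.94]. Speed limits (rad/s): [2.79, 2.79, 3.14, 3.14, 3.14, 3.14].

## Interface

Orientations are given as a unit quaternion [w, x, y, z].
In Python, from station import arm gives the robot as it stands.
- The arm moves only by the tool send_rows, never from a script. Its arguments are lists of equal length, an entry for each row: "dp": the shift along the tool's x, y, z as a fraction of full scale, a list of three; "twist": the turn about the tool's z as a fraction of full scale; "grip": the opening, from -1 (shut) to 1 (fully open), so that 0 is half open. A call has 1 to 8 rows; each row is the pose to reach, as a shift and turn from the pose commanded when the call began, along the tool's axes at that moment; what a row does not reach only later rows make up. Full scale, the value 1, is 0.2 m for a shift and 90 degrees for a turn. A row lasts 1/8 s, in which the tool goes at most 62.5 mm and 10.7 degrees, less where a joint would pass 70% of its speed; a pose out of reach is approached as far as the arm can. A call with a number of a shift or a turn outside -1 to 1 is refused whole. A call with a gripper value outside its range is refused whole. The fingers move at their own pace and stop on an object; the grip force is fixed at half the most. Time passes only in rows, so rows that repeat a pose let the fingers close. It gives the time, the measured TCP pose, the force, the opening and the grip force at its end, in the units of the state.
- arm.read_state(): the state, without advancing time (a new reading comes with each control period).
- arm.snapshot(name): name is "scene" or "top" or "wrist"; returns a dict with "img" (480x640x3 uint8, red, green, blue), "mtx" (3x3 intrinsics, pixels), "rvec" (rotation vector, rad) and "tvec" (3), from world to camera coordinates, as OpenCV has them; the wrist camera has in their place "T_tool_cam" (4x4, takes a point from camera to tool coordinates, whose origin is the TCP and whose axes are the flange's). Camera axes: x right, y down, z forward; pixel columns grow to the right and rows downward; lengths in mm; the calibration is good to about 2 mm. A picture is of the moment at which its call begins: read the wrist's pose just before it. There is no depth.
- arm.job_done(): hands the job in; it is judged then, once.
Trained networks look in a picture, given as the dict that the camera call returned (one of the last four; its "shot" number tells which), for a name from the list of things; names that differ only in an ending like _2 or _b are one class to them, and where a whole thing is asked for, a point or a joint stands for the part that bears it (a point fixed in the world has none). Each returns a list of dicts, best first, with "score" (0 to 1); they miss things now and then, are a little off and sometimes report something else, mostly with a low value. They report only what shows in the picture. A call takes as long as a camera call. They do not tell look-alikes from the thing itself.
- arm.boxes_of(query, picture): "xy" ([column, row] in pixels, amid what is visible of it).
- arm.outline_of(query, picture): "pixels" (480x640 bool, what is visible of it) and "xy" ([column, row] in pixels, amid what is visible of it).
The state is a dict: "time": time; "joint_positions": joint angles; "joint_velocities": joint speeds; "joint_efforts": joint torques, N m; "eef_pos": TCP position; "ee_rot": TCP orientation; "force": force on the tool from outside, world axes, zero at the start; "torque": the same for the moment, N m; "opening": finger opening in mm; "grip_force": force on a finger pad.
Only numpy, scipy, OpenCV 4.12 (cv2) and the standard library are available. Lean on these libraries where they do the work, as an engineer would, in place of code of your own. Each camera call takes 0.05 s, during which the arm holds its last target. There are 200 camera calls.

## Task

Swing the steel port cover of the rotary desiccator fully aside, first take out the cooled dish under the port and stand it in the middle of the balance pan, and only then put every dish from the red mat into the desiccator through the port, one to a compartment, turning the handwheel on by a detent whenever the compartment under the port is taken. When all are in, swing the cover fully shut again and leave the turntable resting in a detent. Keep every dish upright and leave the other things on the bench where they are.

Things in the scene. Friction and masses are not known exactly. Their poses are not given: they have to be found in the camera images.
- port_cover (a joint): swivel cover of the loading port, rad: 0 = shut (stop), grows as the cover swings counter-clockwise seen from above, 1.35 = open stop, where the port is wholly clear. It stays where it is left; about 1.5 N at the knob moves it.
- cover_knob (a point): the upright black knob (18 mm across, 34 mm tall, 22 mm of it below this point) in the middle of the steel cover disc (112 mm across, 4 mm thick, lying 1 mm above the deck). It turns with the cover about pivot, 110 mm away.
- pivot (a point): the one pivot screw of the cover, on the desiccator's deck; the point is on the screw's vertical axis at the height of the deck top, 107 mm above the bench.
- port (a point): centre of the round loading port, 96 mm across, in the 6 mm clear deck; the point is at the deck top, 107 mm above the bench. x and y are the cabinet's axes, z up; the turntable axis lies 100 mm off along +y. The cabinet (fixed) reaches from that axis 170 mm in +x, -x and +y, 270 mm in -y; only the cover knob and handwheel bar stand more than 10 mm above the deck.
- turntable (a joint): angle of the desiccator's turntable, rad, counter-clockwise from above, turns without end either way; a sprung detent at every 60 degrees (0, 1.047, 2.094, ..) draws it in from up to about 20 degrees away (about 0.2 N m to pass). At each detent one compartment stands squarely under the port.
- hub (a point): grip point on the turntable axis, 133 mm above the bench, in the black handwheel bar that stands above the deck and turns the turntable directly: bar 64 mm long (along x of this frame, which turns with it), 16 mm wide, from 112 to 142 mm above the bench.
- pan (a point): centre of the top of the balance's round steel weighing pan, 120 mm across, 64 mm above the bench; a fixed white bench balance 168 mm by 150 mm whose display side (towards the robot) is 60 mm high at most.
- cooled_mid (a point): covered aluminium dish, 58 mm across, 61 mm tall in all: lid 61 mm across, its top 29 mm above the base, with a black knob 16 mm across and 32 mm tall; 0.1 to 0.15 kg. Point on its axis half-way up, 30.5 mm above the base; grip the knob about 20 mm above it. z up. The cooled one: at the start in the desiccator, in the compartment under the port, beneath the cover.
- seat1 (a point): compartment 1 of the turntable: blue seat ring; centre of its floor, 36 mm above the bench (65 mm below the deck's underside), 100 mm from the axis, turning with it. Walls 18 mm tall beside it (50 mm away), rim 13 mm tall outside it (43 mm away); a dish standing here passes under deck and cover.
- seat2 (a point): compartment 2 of the turntable: blue seat ring; centre of its floor, 36 mm above the bench (65 mm below the deck's underside), 100 mm from the axis, turning with it. Walls 18 mm tall beside it (50 mm away), rim 13 mm tall outside it (43 mm away); a dish standing here passes under deck and cover.
- seat3 (a point): compartment 3 of the turntable: blue seat ring; centre of its floor, 36 mm above the bench (65 mm below the deck's underside), 100 mm from the axis, turning with it. Walls 18 mm tall beside it (50 mm away), rim 13 mm tall outside it (43 mm away); a dish standing here passes under deck and cover.
- seat4 (a point): compartment 4 of the turntable: blue seat ring; centre of its floor, 36 mm above the bench (65 mm below the deck's underside), 100 mm from the axis, turning with it. Walls 18 mm tall beside it (50 mm away), rim 13 mm tall outside it (43 mm away); a dish standing here passes under deck and cover.
- seat5 (a point): compartment 5 of the turntable: blue seat ring; centre of its floor, 36 mm above the bench (65 mm below the deck's underside), 100 mm from the axis, turning with it. Walls 18 mm tall beside it (50 mm away), rim 13 mm tall outside it (43 mm away); a dish standing here passes under deck and cover.
- seat6 (a point): compartment 6 of the turntable: blue seat ring; centre of its floor, 36 mm above the bench (65 mm below the deck's underside), 100 mm from the axis, turning with it. Walls 18 mm tall beside it (50 mm away), rim 13 mm tall outside it (43 mm away); a dish standing here passes under deck and cover.
- dish1_mid (a point): covered aluminium dish, 58 mm across, 61 mm tall in all: lid 61 mm across, its top 29 mm above the base, with a black knob 16 mm across and 32 mm tall; 0.1 to 0.15 kg. Point on its axis half-way up, 30.5 mm above the base; grip the knob about 20 mm above it. z up. A dish fresh from the oven, at the start on the red mat (4 mm thick, 190 mm square); may be absent.
- dish2_mid (a point): covered aluminium dish, 58 mm across, 61 mm tall in all: lid 61 mm across, its top 29 mm above the base, with a black knob 16 mm across and 32 mm tall; 0.1 to 0.15 kg. Point on its axis half-way up, 30.5 mm above the base; grip the knob about 20 mm above it. z up. A dish fresh from the oven, at the start on the red mat (4 mm thick, 190 mm square); may be absent.
- dish3_mid (a point): covered aluminium dish, 58 mm across, 61 mm tall in all: lid 61 mm across, its top 29 mm above the base, with a black knob 16 mm across and 32 mm tall; 0.1 to 0.15 kg. Point on its axis half-way up, 30.5 mm above the base; grip the knob about 20 mm above it. z up. A dish fresh from the oven, at the start on the red mat (4 mm thick, 190 mm square); may be absent.
- dish4_mid (a point): covered aluminium dish, 58 mm across, 61 mm tall in all: lid 61 mm across, its top 29 mm above the base, with a black knob 16 mm across and 32 mm tall; 0.1 to 0.15 kg. Point on its axis half-way up, 30.5 mm above the base; grip the knob about 20 mm above it. z up. A dish fresh from the oven, at the start on the red mat (4 mm thick, 190 mm square); may be absent.
- seed_jar: amber glass jar of seed, 64 mm across, 95 mm tall, origin under its centre; not part of the job.
- weight: brass calibration weight, 32 mm across, 46 mm tall, origin under its centre; not part of the job.
- tub: yellow sample tub with white lid, 88 mm across, 58 mm tall, origin under its centre; not part of the job.
- bowl: small blue plastic bowl, 110 mm across, 45 mm tall, origin under its centre; not part of the job.
- spatula: seed spatula with wooden handle, 150 mm long, lying on the bench; not part of the job.
- pen_pot: black pen pot with a green ruler, 70 mm across, 240 mm tall with the ruler, origin under its centre; not part of the job.
Mind the look-alikes: they are no part of the job. What is shaped like the part that bears dish1_mid but blue is not meant.

How it is judged:
By the outcome, as a careful person would: the job done as asked, in the order asked, and still so for the second after the job is handed in, with the robot touching nothing.
Of dish1, dish2, dish3, dish4 only 2 to 4 are there at a start; the rules pass over those that are not, and their reading is None.
At some moment in a run one of dish1, dish2, dish3, dish4 may be knocked a few centimetres aside while the robot is not near it.
It also fails if it takes over 210 s, if anything falls off the work surface, if the arm or the gripper's body presses on something with over 40 N, if the wrist force passes 120 N, or if a joint passes its speed limit or range.

## Working session

There is one attempt and no reset: what is moved stays moved. The work goes in short steps, Python scripts to look and compute and a tool call to move; the robot and the scene stay as the last step left them, time stands still between calls to the robot, and variables do not carry over. Pictures are saved under pics/ and viewed, at most 14 in all, crops included, and the job is handed in when it is done.

Besides the shell and the picture viewer there is one more tool, called after "Emit:" in YAML: its name, and indented under it one key for each argument. send_rows: Moves the arm, as the interface text tells. Shift numbers are shares of 0.2 m and turn numbers shares of 90 degrees, none past 1 either way. Its arguments: {"type":"object","properties":{"dp":{"type":"array","items":{"type":"array","items":{"type":"number"}}},"twist":{"type":"array","items":{"type":"number"}},"grip":{"type":"array","items":{"type":"number"}}},"required":["dp","twist","grip"]}

```bash
mkdir -p pics; ls; cat > h.py <<'E'
import numpy as np, cv2
from station import arm
def proj(s,P):
    return cv2.projectPoints(np.float64(P).reshape(-1,1,3),np.float64(s["rvec"]),np.float64(s["tvec"]),np.float64(s["mtx"]),None)[0].reshape(-1,2)
def ray(s,px,z):
    R=cv2.Rodrigues(np.float64(s["rvec"]))[0];t=np.float64(s["tvec"]).ravel()
    d=R.T@np.linalg.inv(s["mtx"])@np.array([px[0],px[1],1.]);c=-R.T@t
    return c+d*(z-c[2])/d[2]
def save(s,n): cv2.imwrite("pics/"+n,s["img"][:,:,::-1])
E
python3 - <<'E'
from h import *
for n in("top","scene"):
    s=arm.snapshot(n);save(s,n+"0.png")
    R=cv2.Rodrigues(np.float64(s["rvec"]))[0];print(n,-R.T@np.float64(s["tvec"]).ravel())
    for q,z in [("dish1_mid",34),("cover_knob",129),("hub",133),("seed_jar",50),("weight",25),("tub",30),("bowl",20),("spatula",5),("pen_pot",50),("cooled_mid",66)]:
        for b in arm.boxes_of(q,s)[:6]: print(q,round(b["score"],2),np.round(b["xy"]),np.round(ray(s,b["xy"],z)))
st=arm.read_state();print(st["ee_rot"],st["eef_pos"],arm.grip_point_offset,st["time"])
E
```

```text
pics
top [ 406.69479563   19.0767425  1726.83823703]
dish1_mid 0.84 [406. 285.] [ 383. -204.   34.]
dish1_mid 0.84 [424. 333.] [ 252. -246.   34.]
dish1_mid 0.71 [462. 144.] [ 766. -373.   34.]
dish1_mid 0.34 [249. 230.] [547. 220.  34.]
cover_knob 0.63 [293. 227.] [544.  94. 129.]
cover_knob 0.56 [266. 231.] [535. 163. 129.]
hub 0.7 [248. 237.] [520. 212. 133.]
seed_jar 0.64 [484. 188.] [ 640. -424.   50.]
weight 0.55 [383. 146.] [ 769. -157.   25.]
tub 0.73 [519. 229.] [ 528. -520.   30.]
bowl 0.88 [523. 285.] [ 375. -527.   20.]
bowl 0.54 [436. 258.] [ 454. -292.   20.]
spatula 0.69 [461. 330.] [ 255. -354.    5.]
pen_pot 0.59 [130. 283.] [413. 543.  50.]
cooled_mid 0.72 [252. 237.] [526. 209.  66.]
cooled_mid 0.47 [520. 286.] [ 372. -505.   66.]
scene [1162.68244322  694.71510139 1352.32111251]
dish1_mid 0.96 [172. 230.] [ 785. -351.   34.]
dish1_mid 0.82 [324. 191.] [ 383. -180.   34.]
dish1_mid 0.75 [344. 159.] [ 253. -236.   34.]
dish1_mid 0.72 [349. 268.] [512.  63.  34.]
cover_knob 0.68 [350. 266.] [555. 107. 129.]
cover_knob 0.54 [323. 191.] [ 441. -119.  129.]
hub 0.91 [387. 291.] [539. 217. 133.]
seed_jar 0.67 [198. 188.] [ 650. -416.   50.]
weight 0.61 [217. 274.] [ 777. -156.   25.]
tub 0.59 [212. 156.] [ 538. -511.   30.]
tub 0.44 [217. 275.] [ 780. -151.   30.]
bowl 0.79 [250. 133.] [ 386. -523.   20.]
spatula 0.7 [318. 147.] [ 257. -347.    5.]
spatula 0.31 [387. 294.] [480. 173.   5.]
pen_pot 0.81 [525. 360.] [392. 532.  50.]
pen_pot 0.37 [390. 290.] [490. 186.  50.]
cooled_mid 0.19 [390. 290.] [498. 193.  66.]
[ 3.08200393e-05  9.73348820e-01  2.29329619e-01 -8.75247521e-06] [ 279.01783846 -559.29499341  231.28017747] 18.700000000000003 1.1
```

```bash
python3 - <<'E'
import cv2
a=cv2.imread("pics/top0.png")[100:400,90:560];cv2.imwrite("pics/t.png",cv2.resize(a,(800,511),interpolation=cv2.INTER_CUBIC))
a=cv2.imread("pics/scene0.png")[100:420,130:570];cv2.imwrite("pics/s.png",cv2.resize(a,(800,582),interpolation=cv2.INTER_CUBIC))
E
```

```text
(no output)
```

View pics/t.png

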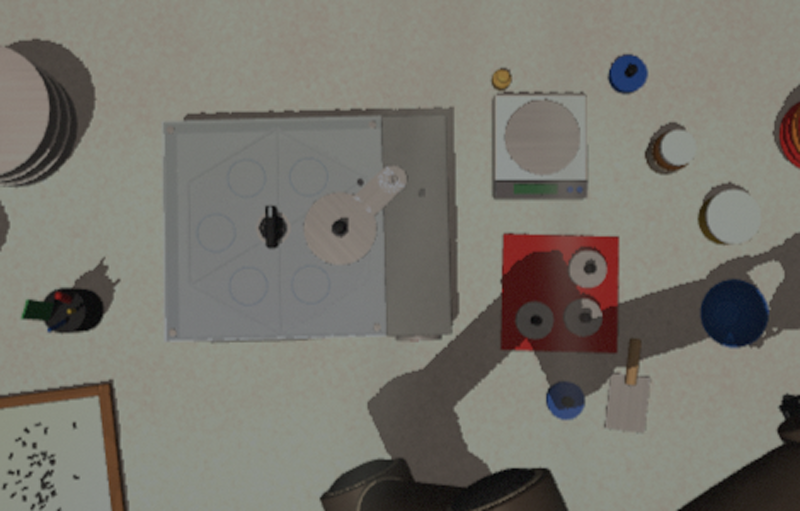

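View pics/s.png

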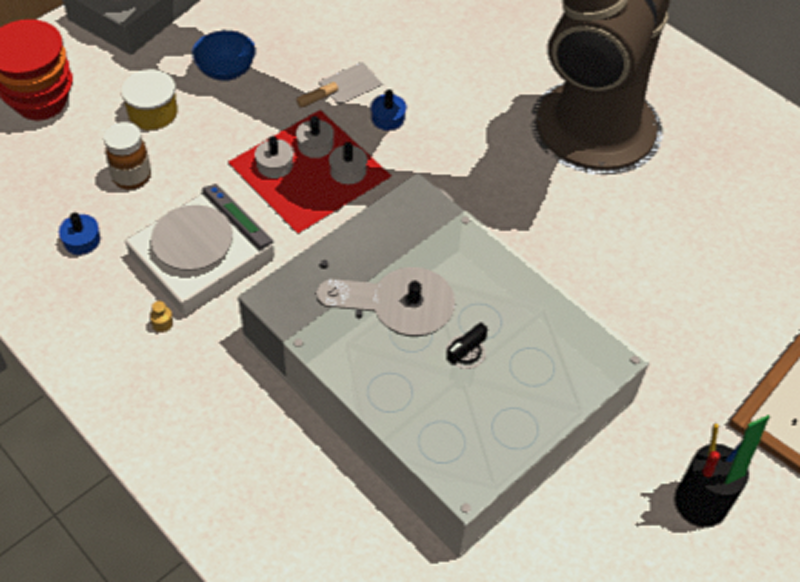

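The pictures show three aluminium dishes on the red mat, at top-crop (590,267), (585,318) and (537,320). The cover knob is at (340,227) with its pivot at (392,177), the handwheel is at (272,228) lying along world x, and the pan is at (543,137). The blue look-alikes are off the mat.

```bash
cat >> h.py <<'E'
def tri(obs):
    "obs: list of (snapshot-like, px) -> least-squares point"
    A=np.zeros((3,3));b=np.zeros(3)
    for s,px in obs:
        p=ray(s,px,0.);q=ray(s,px,100.);d=(q-p)/np.linalg.norm(q-p);M=np.eye(3)-np.outer(d,d);A+=M;b+=M@p
    return np.linalg.solve(A,b)
def wrist():
    "wrist snapshot with world rvec/tvec added"
    st=arm.read_state();s=arm.snapshot("wrist");w,x,y,z=st["ee_rot"]
    from scipy.spatial.transform import Rotation as Ro
    T=np.eye(4);T[:3,:3]=Ro.from_quat([x,y,z,w]).as_matrix();T[:3,3]=st["eef_pos"]
    E=np.linalg.inv(T@np.array(s["T_tool_cam"]));s["rvec"]=cv2.Rodrigues(E[:3,:3])[0];s["tvec"]=E[:3,3];return s
E
python3 - <<'E'
from h import *
t=arm.snapshot("top");s=arm.snapshot("scene");w=wrist()
print(np.round(w["T_tool_cam"],3).tolist(),w["mtx"].tolist())
T=lambda c,r:(90+c*.5875,100+r*.5875); S=lambda c,r:(130+c*.55,100+r*.55)
for n,a,b,z in [("knob",(340,225),(413,290),143),("pivot",(394,176),(335,291),113),("hub",(271,226),(468,342),140),("pan",(543,137),(191,238),64),("d1",(590,267),(272,145),62),("d2",(589,315),(314,122),62),("d3",(537,320),(348,149),62)]:
    print(n,np.round(ray(t,T(*a),z)),np.round(ray(s,S(*b),z)),np.round(tri([(t,T(*a)),(s,S(*b))])))
for q in(170,-270):
  pass
E
```

```text
[[0.001, -0.963, -0.269, 67.572], [1.0, 0.001, 0.001, -0.717], [-0.0, -0.269, 0.963, -142.006], [0.0, 0.0, 0.0, 1.0]] [[413.4861696165667, 0.0, 316.3251901431316], [0.0, 413.4861696165667, 230.54207830672158], [0.0, 0.0, 1.0]]
knob [529. 103. 143.] [535. 110. 143.] [529. 104. 131.]
pivot [604.  19. 113.] [599.  26. 113.] [602.  22. 112.]
hub [531. 207. 140.] [537. 215. 140.] [531. 209. 127.]
pan [ 666. -219.   64.] [ 671. -212.   64.] [ 667. -220.   52.]
d1 [ 457. -285.   62.] [ 465. -277.   62.] [ 458. -288.   47.]
d2 [ 382. -281.   62.] [ 384. -271.   62.] [ 380. -281.   52.]
d3 [ 376. -199.   62.] [ 382. -192.   62.] [ 376. -200.   51.]
```

Emit:
send_rows:
  dp:
    - [0.2,-0.1,-0.25]
    - [0.5,-0.25,-0.5]
    - [0.87,-0.4,-0.5]
    - [0.87,-0.4,-0.5]
    - [0.87,-0.4,-0.5]
  twist: [0.1,0.2,0.295,0.295,0.295]
  grip: [0,0,0,0,0]

```text
time: 1.88
eef_pos: [400.9, -408.2, 332.4]
ee_rot: [0.001, 1.0, 0.002, 0.001]
force: [0.5, -0.1, 0.5]
opening: 42.8
grip_force: 0.0
```

Emit:
send_rows:
  dp:
    - [0.15,-0.3,0]
    - [0.3,-0.6,0]
    - [0.5,-0.9,0]
    - [0.5,-0.9,0]
    - [0.5,-0.9,0]
    - [0.5,-0.9,0]
  twist: [0,0,0,0,0,0]
  grip: [0,0,0,0,0,0]

```text
time: 2.62
eef_pos: [498.3, -231.7, 331.0]
ee_rot: [0.0, 1.0, -0.001, -0.001]
force: [-0.1, -0.3, -0.4]
opening: 42.4
grip_force: 0.0
```

```bash
python3 - <<'E'
from h import *
st=arm.read_state();print(st["ee_rot"],st["eef_pos"],st["time"],st["opening"])
w=wrist();save(w,"w1.png")
for q,z in [("dish1_mid",34.5),("pan",64)]:
    for b in arm.boxes_of(q,w)[:6]: print(q,round(b["score"],2),np.round(b["xy"]),np.round(ray(w,b["xy"],z)))
E
```

```text
[ 4.05531050e-04  9.99999214e-01 -1.06227532e-03 -5.28480869e-04] [ 498.29798844 -231.69142688  331.0026485 ] 2.625 42.440721334726184
dish1_mid 0.84 [322. 379.] [ 254. -238.   34.]
dish1_mid 0.65 [285. 282.] [ 382. -196.   34.]
pan 0.76 [302.  54.] [ 620. -219.   64.]
```

View pics/w1.png

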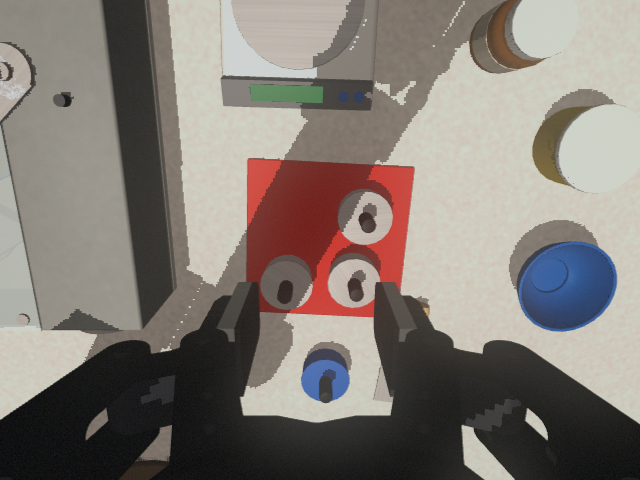

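The wrist view shows three dishes on the mat, with lids at px (365,216), (354,280) and (286,282). The blue look-alike is at (325,378), off the mat, and the pan is at the top. Next is the cover.

Emit:
send_rows:
  dp:
    - [0,-0.3,0]
    - [0,-0.6,0]
    - [0,-0.9,0]
    - [0,-0.9,0]
  twist: [0,0,0,0]
  grip: [0,0,0,0]

```text
time: 3.28
eef_pos: [498.8, -47.5, 331.4]
ee_rot: [-0.0, 1.0, 0.002, 0.0]
force: [0.3, -0.3, -0.5]
opening: 42.6
grip_force: 0.0
```

Emit:
send_rows:
  dp:
    - [0.1,-0.3,0]
    - [0.1,-0.6,0]
    - [0.1,-0.75,0]
    - [0.1,-0.75,0]
    - [0.1,-0.75,0]
    - [0.1,-0.75,0]
  twist: [0,0,0,0,0,0]
  grip: [0,0,0,0,0,0]

```text
time: 4.03
eef_pos: [519.5, 98.1, 331.2]
ee_rot: [0.0, 1.0, -0.002, -0.0]
force: [-0.1, -0.4, -0.4]
opening: 42.5
grip_force: 0.0
```

```bash
python3 - <<'E'
from h import *
st=arm.read_state();print(st["eef_pos"])
w=wrist();save(w,"w2.png")
for q,z in [("cover_knob",129),("hub",133)]:
    for b in arm.boxes_of(q,w)[:3]: print(q,round(b["score"],2),np.round(b["xy"]),np.round(ray(w,b["xy"],z)))
E
```

```text
[519.51171575  98.11808852 331.23639618]
cover_knob 0.91 [325. 166.] [546.  91. 129.]
hub 0.82 [185. 185.] [532. 207. 133.]
```

View pics/w2.png

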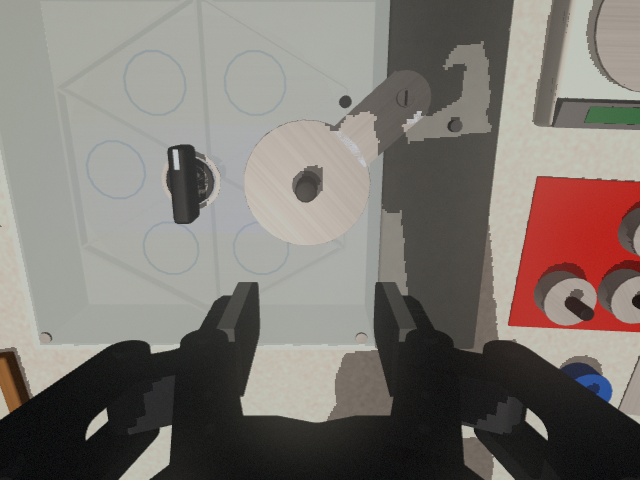

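The disc centre is at px (308,182), the knob top at (306,191), the pivot screw at (403,98) and the bar top at (181,184). All rings except the one under the cover look empty.

```bash
python3 - <<'E'
from h import *
w=wrist()
for n,p,z in [("disc",(308,182),112),("knobtop",(306,191),146),("pivot",(403,98),113),("bar",(181,184),142),("barA",(181,147),142),("barB",(183,221),142),("d3lid",(567,298),33),("d3knob",(587,313),65),("corner",(40,347),107),("corner2",(388,347),107),("ringTL",(155,82),36),("ringTR",(255,82),36),("ringL",(116,169),36),("ringBL",(171,247),36)]: print(n,np.round(ray(w,p,z),1))
# lids from w1 pose
import copy
w1=copy.copy(w);R=cv2.Rodrigues(w["rvec"])[0];C=-R.T@w["tvec"]
C1=C+np.array([498.3,-231.7,331.0])-np.array([519.5,98.1,331.2]);w1["tvec"]=-R@C1
for n,p,z in [("d1",(365,216),33),("d1k",(367,224),65),("d2",(354,280),33),("d2k",(356,293),65),("d3",(286,282),33),("d3k",(285,293),65),("mat",(414,167),4),("mat",(247,159),4),("mat",(402,318),4)]: print(n,np.round(ray(w1,p,z),1))
E
```

```text
disc [530.2 106.3 112. ]
knobtop [528.3 107.2 146. ]
pivot [600.4  26.9 113. ]
bar [533.5 208.1 142. ]
barA [562.8 205.5 142. ]
barB [502.7 209.2 142. ]
d3lid [ 382.4 -191.4   33. ]
d3knob [ 379.5 -194.9   65. ]
corner [364.4 374.8 107. ]
corner2 [363.8  27.6 107. ]
ringTL [618.9 259.8  36. ]
ringTR [618.8 160.   36. ]
ringL [532.4 310.   36. ]
ringBL [446.1 260.3  36. ]
d1 [ 459.2 -284.1   33. ]
d1k [ 458.6 -282.5   65. ]
d2 [ 384.  -273.8   33. ]
d2k [ 382.3 -273.2   65. ]
d3 [ 381.7 -196.    33. ]
d3k [ 382.4 -197.2   65. ]
mat [ 509.1 -341.3    4. ]
mat [ 518.3 -153.     4. ]
mat [ 320.9 -337.9    4. ]
```

Emit:
send_rows:
  dp:
    - [0.055,-0.047,0.3]
    - [0.055,-0.047,0.6]
    - [0.055,-0.047,0.85]
    - [0.055,-0.047,0.85]
    - [0.055,-0.047,0.95]
    - [0.055,-0.047,1.0]
    - [0.055,-0.047,1.0]
  twist: [0,0,0,0,0,0,0]
  grip: [0,0,0,0,0,0,0]

```text
time: 5.1
eef_pos: [530.9, 109.3, 132.4]
ee_rot: [-0.0, 1.0, -0.0, 0.001]
force: [1.0, 0.5, -0.0]
opening: 43.0
grip_force: 0.0
```

Emit:
send_rows:
  dp:
    - [0,0,0.06]
    - [0,0,0.06]
    - [0,0,0.06]
    - [0,0,0.06]
    - [0,0,0.06]
    - [0,0,0.06]
  twist: [0,0,0,0,0,0]
  grip: [0,-1,-1,-1,-1,-1]

```text
time: 5.85
eef_pos: [530.8, 108.7, 119.4]
ee_rot: [0.001, 1.0, -0.0, 0.001]
force: [3.5, -5.0, -1.4]
opening: 16.1
grip_force: 58.6
```

Emit:
send_rows:
  dp:
    - [-0.065,0.067,0]
    - [-0.117,0.143,0]
    - [-0.156,0.227,0]
    - [-0.18,0.317,0]
    - [-0.189,0.409,0]
    - [-0.182,0.501,0]
    - [-0.16,0.592,0]
    - [-0.12,0.682,0]
  twist: [-0.107,-0.215,-0.322,-0.43,-0.537,-0.645,-0.752,-0.86]
  grip: [-1,-1,-1,-1,-1,-1,-1,-1]

```text
time: 6.85
eef_pos: [503.2, -25.1, 119.3]
ee_rot: [-0.005, 0.78, 0.626, -0.001]
force: [-17.1, 43.9, 18.0]
opening: 16.4
grip_force: 64.1
```

Emit:
send_rows:
  dp:
    - [0,0,0]
    - [0,0,0]
  twist: [0,0]
  grip: [-1,-1]

```text
time: 7.1
eef_pos: [503.0, -24.5, 119.4]
ee_rot: [-0.005, 0.781, 0.624, -0.001]
force: [-7.1, 4.4, 6.9]
opening: 16.2
grip_force: 61.8
```

Emit:
send_rows:
  dp:
    - [0,0,0]
    - [0,0,0]
    - [0,0,-0.2]
    - [0,0,-0.4]
    - [0,0,-0.7]
    - [0,0,-0.8]
    - [0,0,-0.9]
    - [0,0,-0.9]
  twist: [0,0,0,0.1,0.22,0.33,0.45,0.56]
  grip: [0,0,0,0,0,0,0,0]

```text
time: 8.1
eef_pos: [507.8, -27.0, 302.0]
ee_rot: [0.001, 0.973, 0.23, 0.003]
force: [-1.1, -0.2, -0.9]
opening: 42.5
grip_force: 0.0
```

Emit:
send_rows:
  dp:
    - [0,0,0]
    - [0,0,0]
    - [0,0,0]
    - [0,0,0]
  twist: [0.1,0.2,0.3,0.3]
  grip: [0,0,0,0]

```text
time: 8.6
eef_pos: [506.3, -26.9, 299.3]
ee_rot: [-0.0, 1.0, 0.001, 0.0]
force: [0.0, 0.7, 0.7]
opening: 42.5
grip_force: 0.0
```

Emit:
send_rows:
  dp:
    - [0.08,-0.3,0]
    - [0.08,-0.55,0]
    - [0.08,-0.67,0]
    - [0.08,-0.67,0]
    - [0.08,-0.67,0]
  twist: [0,0,0,0,0]
  grip: [0,0,0,0,0]

```text
time: 9.22
eef_pos: [522.3, 106.4, 299.2]
ee_rot: [0.0, 1.0, 0.0, -0.0]
force: [0.8, -0.8, 1.1]
opening: 42.8
grip_force: 0.0
```

```bash
python3 - <<'E'
from h import *
st=arm.read_state();print(st["eef_pos"],st["ee_rot"])
w=wrist();save(w,"w3.png")
for q,z in [("cover_knob",129),("hub",133),("dish1_mid",66)]:
    for b in arm.boxes_of(q,w)[:3]: print(q,round(b["score"],2),np.round(b["xy"]),np.round(ray(w,b["xy"],z)))
E
```

```text
[522.292303   106.41134398 299.20557283] [ 2.86802978e-04  9.99999896e-01  3.51157958e-04 -4.86276738e-05]
cover_knob 0.55 [458. 206.] [523.  -3. 129.]
hub 0.79 [280. 195.] [531. 134. 133.]
dish1_mid 0.81 [586. 310.] [ 403. -163.   66.]
dish1_mid 0.63 [610. 396.] [ 303. -206.   66.]
dish1_mid 0.29 [282. 191.] [523. 138.  66.]
```

View pics/w3.png

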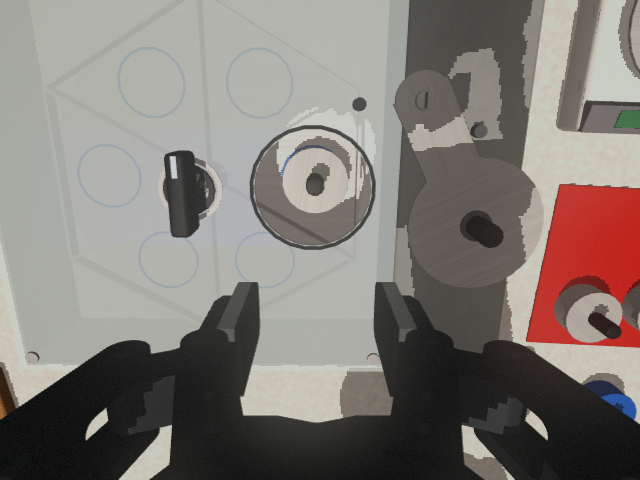

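The cover has swung aside: its disc is at px (476,221) and the port at (313,188) is clear. The cooled dish shows its lid at (315,180) and knob at (315,187).

```bash
python3 - <<'E'
from h import *
w=wrist()
P={}
for n,p,z in [("disc",(476,221),112),("pivot",(422,101),113),("port",(313,188),107),("lid",(315,180),65),("knob",(315,186),97),("bartop",(180,193),142),("ringTL",(152,82),36),("ringTR",(260,82),36),("ringL",(109,175),36),("ringBL",(168,259),36),("ringBR",(264,259),36)]: P[n]=ray(w,p,z);print(n,np.round(P[n],1))
d=P["disc"]-P["pivot"];print(np.hypot(*d[:2]),np.degrees(np.arctan2(d[1],d[0])))
g=cv2.cvtColor(w["img"],cv2.COLOR_RGB2GRAY)
# fit port circle edge: project circle and score
best=[]
for x in np.arange(522,542,1.):
  for y in np.arange(98,120,1.):
    t=np.arange(0,2*np.pi,.05);q=proj(w,np.c_[x+48*np.cos(t),y+48*np.sin(t),0*t+107]);best.append((cv2.remap(g,q[:,:1].astype(np.float32),q[:,1:].astype(np.float32),1).mean(),x,y))
print(sorted(best)[:3])
E
```

```text
disc [505.9 -25.1 112. ]
pivot [600.1  26.  113. ]
port [532.5 108.8 107. ]
lid [532.7 107.3  65. ]
knob [532.5 107.2  97. ]
bartop [534.9 206.  142. ]
ringTL [619.4 258.   36. ]
ringTR [619.3 158.1  36. ]
ringL [533.4 309.4  36. ]
ringBL [446.2 260.   36. ]
ringBR [446.1 160.4  36. ]
107.0920277729533 -151.53895246135022
[(np.float64(97.81746031746032), np.float64(533.0), np.float64(108.0)), (np.float64(98.01587301587301), np.float64(533.0), np.float64(109.0)), (np.float64(98.44444444444444), np.float64(534.0), np.float64(110.0))]
```

Emit:
send_rows:
  dp:
    - [0.051,-0.008,0.3]
    - [0.051,-0.008,0.6]
    - [0.051,-0.008,0.8]
    - [0.051,-0.008,0.9]
    - [0.051,-0.008,0.9]
    - [0.051,-0.008,0.9]
  twist: [0,0,0,0,0,0]
  grip: [-0.15,-0.15,-0.15,-0.15,-0.15,-0.15]

```text
time: 10.22
eef_pos: [533.6, 108.3, 120.4]
ee_rot: [-0.0, 1.0, -0.0, 0.001]
force: [-0.0, -0.9, 0.1]
opening: 36.1
grip_force: 0.0
```

Emit:
send_rows:
  dp:
    - [0,0,0.1]
    - [0,0,0.2]
    - [0,0,0.25]
    - [0,0,0.25]
    - [0,0,0.25]
    - [0,0,0.25]
    - [0,0,0.25]
    - [0,0,0.25]
  twist: [0,0,0,0,0,0,0,0]
  grip: [-0.15,-0.15,-0.15,-0.15,-1,-1,-1,-1]

```text
time: 11.22
eef_pos: [533.6, 108.6, 70.4]
ee_rot: [-0.0, 1.0, -0.0, 0.001]
force: [-0.5, -0.5, 6.2]
opening: 14.1
grip_force: 58.8
```

Emit:
send_rows:
  dp:
    - [0,0,-0.1]
    - [0,0,-0.25]
    - [0,0,-0.5]
    - [0,0,-0.75]
    - [0,0,-0.75]
    - [0,0,-0.75]
  twist: [0,0,0,0,0,0]
  grip: [-1,-1,-1,-1,-1,-1]

```text
time: 11.98
eef_pos: [531.4, 108.5, 218.2]
ee_rot: [0.0, 1.0, -0.0, -0.001]
force: [-0.3, -0.3, -2.6]
opening: 13.8
grip_force: 58.5
```

Emit:
send_rows:
  dp:
    - [0.05,0.1,0]
    - [0.1,0.3,0]
    - [0.2,0.5,0]
    - [0.2,0.7,0]
    - [0.2,0.9,0]
    - [0.2,0.9,0]
  twist: [0,0,0,0,0,0]
  grip: [-1,-1,-1,-1,-1,-1]

```text
time: 12.72
eef_pos: [570.4, -73.7, 216.1]
ee_rot: [-0.0, 1.0, -0.002, -0.003]
force: [-0.7, 0.4, -1.6]
opening: 14.0
grip_force: 58.7
```

Emit:
send_rows:
  dp:
    - [0.05,0.1,0]
    - [0.1,0.3,0]
    - [0.12,0.5,0]
    - [0.12,0.65,0]
    - [0.12,0.65,0]
    - [0.12,0.65,0]
  twist: [0,0,0,0,0,0]
  grip: [-1,-1,-1,-1,-1,-1]

```text
time: 13.48
eef_pos: [596.2, -200.7, 218.3]
ee_rot: [-0.001, 1.0, -0.0, -0.001]
force: [1.0, -0.3, -1.2]
opening: 13.9
grip_force: 58.8
```

```bash
python3 - <<'E'
from h import *
st=arm.read_state();print(st["eef_pos"],st["opening"])
w=wrist();save(w,"w4.png")
for b in arm.outline_of("pan",w)[:2]:
    ys,xs=np.nonzero(b["pixels"]);print(b["score"],b["xy"],xs.min(),xs.max(),ys.min(),ys.max())
E
```

```text
[ 596.15693789 -200.71672845  218.30785755] 13.928304430074197
0.64 [340.3, 115.0] 235 447 0 237
```

View pics/w4.png

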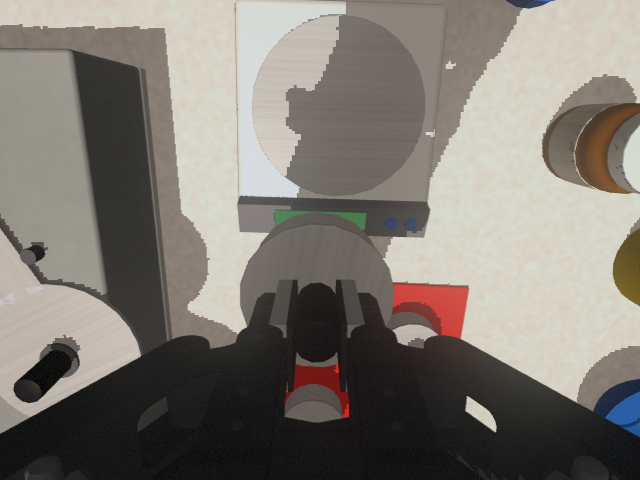

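The dish is held upright. The pan circle spans px 252–426 by 14–195, with its centre near (339,104).

```bash
python3 - <<'E'
from h import *
from scipy.optimize import least_squares
w=wrist();pts=np.array([(252,104),(426,104),(339,14),(339,195)])
X=np.array([ray(w,p,64)[:2] for p in pts]);print(X.round(1))
f=least_squares(lambda c:np.hypot(*(X-c).T)-60,[667,-215]);print(f.x,f.fun)
E
```

```text
[[ 670.8 -155.5]
 [ 671.  -275. ]
 [ 726.8 -214.3]
 [ 607.6 -216.3]]
[ 667.17629138 -215.2625422 ] [-0.17815624 -0.17712536 -0.34678031 -0.36879946]
```

Emit:
send_rows:
  dp:
    - [0.15,0.03,0]
    - [0.3,0.06,0.1]
    - [0.355,0.072,0.25]
    - [0.355,0.072,0.4]
    - [0.355,0.072,0.5]
    - [0.355,0.072,0.5]
    - [0.355,0.072,0.55]
    - [0.355,0.072,0.55]
  twist: [0,0,0,0,0,0,0,0]
  grip: [-1,-1,-1,-1,-1,-1,-1,-1]

```text
time: 14.62
eef_pos: [667.4, -216.0, 109.7]
ee_rot: [0.0, 1.0, -0.0, 0.0]
force: [-1.0, -0.6, -0.4]
opening: 14.3
grip_force: 58.8
```

Emit:
send_rows:
  dp:
    - [0,0,0.02]
    - [0,0,0.042]
    - [0,0,0.042]
    - [0,0,0.042]
  twist: [0,0,0,0]
  grip: [-1,-1,-1,-1]

```text
time: 15.12
eef_pos: [667.3, -216.0, 100.9]
ee_rot: [-0.0, 1.0, -0.0, 0.0]
force: [1.3, 0.3, -2.0]
opening: 13.8
grip_force: 58.8
```

Emit:
send_rows:
  dp:
    - [0,0,0.01]
    - [0,0,0.01]
    - [0,0,0.01]
    - [0,0,0.01]
    - [0,0,0.01]
    - [0,0,-0.1]
    - [0,0,-0.3]
    - [0,0,-0.6]
  twist: [0,0,0,0,0,0,0,0]
  grip: [-1,-1,-0.15,-0.15,-0.15,-0.15,-0.15,-0.15]

```text
time: 16.12
eef_pos: [666.1, -215.5, 221.3]
ee_rot: [-0.001, 1.0, -0.0, -0.002]
force: [1.7, -0.8, 0.2]
opening: 36.4
grip_force: 0.0
```

Emit:
send_rows:
  dp:
    - [-0.1,0,-0.2]
    - [-0.3,0.05,-0.4]
    - [-0.6,0.07,-0.4]
    - [-0.8,0.1,-0.4]
    - [-0.8,0.1,-0.4]
    - [-0.8,0.1,-0.4]
  twist: [0,0,0,0,0,0]
  grip: [-0.15,-0.15,-0.15,-0.15,-0.15,-0.15]

```text
time: 16.88
eef_pos: [508.2, -236.2, 302.6]
ee_rot: [0.001, 1.0, -0.0, 0.002]
force: [0.9, 0.7, -0.4]
opening: 36.4
grip_force: 0.0
```

```bash
python3 - <<'E'
from h import *
st=arm.read_state();print(st["eef_pos"],st["opening"])
w=wrist();save(w,"w5.png")
for b in arm.outline_of("dish1_mid",w):
    print(b["score"],np.round(b["xy"]),np.round(ray(w,b["xy"],38)))
E
```

```text
[ 508.24916703 -236.18561366  302.60982239] 36.42422984062292
0.79 [321. 399.] [ 262. -242.   38.]
0.65 [277. 331.] [ 349. -193.   38.]
0.17 [ 54. 199.] [496.  26.  38.]
```

View pics/w5.png

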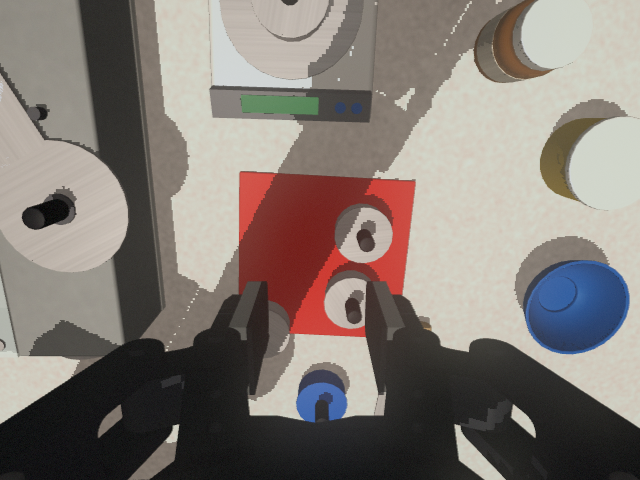

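The cooled dish stands mid-pan. Dish1's lid is at (364,234) and dish2's at (349,300). Dish3 has been knocked and now sits half-hidden at (270,328).

```bash
python3 - <<'E'
from h import *
w=wrist()
for n,p,z in [("d1",(364,234),33),("d1k",(366,244),65),("d2",(350,301),33),("d2k",(354,318),65),("d3",(266,330),33)]: print(n,np.round(ray(w,p,z),1))
E
```

```text
d1 [ 458.1 -285.2   33. ]
d1k [ 457.3 -283.6   65. ]
d2 [ 382.7 -272.5   33. ]
d2k [ 379.  -274.1   65. ]
d3 [ 347.8 -180.5   33. ]
```

Emit:
send_rows:
  dp:
    - [-0.15,0.15,0.2]
    - [-0.25,0.242,0.5]
    - [-0.25,0.242,0.75]
    - [-0.25,0.242,0.9]
    - [-0.25,0.242,0.9]
    - [-0.25,0.242,0.9]
  twist: [0,0,0,0,0,0]
  grip: [-0.15,-0.15,-0.15,-0.15,-0.15,-0.15]

```text
time: 17.77
eef_pos: [458.8, -284.8, 122.0]
ee_rot: [0.001, 1.0, 0.0, 0.001]
force: [0.7, 0.4, 1.1]
opening: 36.5
grip_force: 0.0
```

Emit:
send_rows:
  dp:
    - [0,0,0.15]
    - [0,0,0.3]
    - [0,0,0.415]
    - [0,0,0.415]
    - [0,0,0.415]
    - [0,0,0.415]
    - [0,0,0.415]
    - [0,0,0.415]
  twist: [0,0,0,0,0,0,0,0]
  grip: [-0.15,-0.15,-0.15,-0.15,-1,-1,-1,-1]

```text
time: 18.77
eef_pos: [459.2, -285.5, 40.1]
ee_rot: [0.001, 1.0, -0.0, 0.002]
force: [0.7, 0.9, 6.9]
opening: 14.1
grip_force: 58.9
```

Emit:
send_rows:
  dp:
    - [0,0,-0.1]
    - [0,0,-0.25]
    - [0,0,-0.5]
    - [0,0,-0.75]
    - [0,0,-0.9]
    - [0,0,-0.9]
    - [0,0,-0.9]
  twist: [0,0,0,0,0,0,0]
  grip: [-1,-1,-1,-1,-1,-1,-1]

```text
time: 19.65
eef_pos: [456.2, -283.4, 216.3]
ee_rot: [-0.001, 1.0, -0.0, -0.001]
force: [0.3, -0.0, -1.9]
opening: 14.1
grip_force: 58.5
```

Emit:
send_rows:
  dp:
    - [0.02,-0.1,0]
    - [0.05,-0.3,0]
    - [0.1,-0.55,0]
    - [0.15,-0.8,0]
    - [0.185,-0.985,0]
    - [0.185,-0.985,0]
  twist: [0,0,0,0,0,0]
  grip: [-1,-1,-1,-1,-1,-1]

```text
time: 20.4
eef_pos: [493.1, -83.6, 216.0]
ee_rot: [-0.001, 1.0, 0.002, -0.002]
force: [-0.0, 0.2, -1.4]
opening: 14.0
grip_force: 58.7
```

Emit:
send_rows:
  dp:
    - [0.05,-0.25,0]
    - [0.1,-0.5,0]
    - [0.15,-0.75,0]
    - [0.185,-0.9,0]
    - [0.185,-0.985,0]
    - [0.185,-0.985,0]
    - [0.185,-0.985,0]
    - [0.185,-0.985,0]
  twist: [0,0,0,0,0,0,0,0]
  grip: [-1,-1,-1,-1,-1,-1,-1,-1]

```text
time: 21.4
eef_pos: [531.4, 108.5, 217.8]
ee_rot: [0.0, 1.0, -0.001, -0.0]
force: [0.6, 0.2, -1.1]
opening: 13.9
grip_force: 58.9
```

Emit:
send_rows:
  dp:
    - [0.007,0,0.15]
    - [0.007,0,0.3]
    - [0.007,0,0.45]
    - [0.007,0,0.55]
    - [0.007,0,0.65]
    - [0.007,0,0.68]
    - [0.007,0,0.68]
  twist: [0,0,0,0,0,0,0]
  grip: [-1,-1,-1,-1,-1,-1,-1]

```text
time: 22.28
eef_pos: [532.9, 109.2, 81.9]
ee_rot: [0.0, 1.0, -0.001, -0.0]
force: [-0.5, -0.1, -0.5]
opening: 14.1
grip_force: 58.9
```

Emit:
send_rows:
  dp:
    - [0,0,0.02]
    - [0,0,0.04]
    - [0,0,0.045]
    - [0,0,0.045]
  twist: [0,0,0,0]
  grip: [-1,-1,-1,-1]

```text
time: 22.78
eef_pos: [532.9, 109.8, 72.9]
ee_rot: [-0.0, 1.0, -0.0, 0.0]
force: [-1.2, -0.4, -2.7]
opening: 13.9
grip_force: 58.9
```

Emit:
send_rows:
  dp:
    - [0,0,0]
    - [0,0,0]
    - [0,0,0]
    - [0,0,-0.1]
    - [0,0,-0.25]
    - [0,0,-0.5]
    - [0,0,-0.5]
    - [0,0,-0.5]
  twist: [0,0,0,0,0,0,0,0]
  grip: [-0.15,-0.15,-0.15,-0.15,-0.15,-0.15,-0.15,-0.15]

```text
time: 23.78
eef_pos: [532.6, 109.7, 172.8]
ee_rot: [0.0, 1.0, -0.0, -0.0]
force: [0.2, -0.2, -0.4]
opening: 36.2
grip_force: 0.0
```

Emit:
send_rows:
  dp:
    - [0,-0.2,0]
    - [0,-0.4,0]
    - [0,-0.5,0]
    - [0,-0.5,0]
    - [0,-0.5,0]
    - [0,-0.5,0.1]
    - [0,-0.5,0.1]
  twist: [0,0,0,0,0,0,0]
  grip: [-0.15,-0.15,-0.15,-0.15,-0.15,-0.15,-0.15]

```text
time: 24.65
eef_pos: [531.5, 207.9, 151.2]
ee_rot: [0.001, 1.0, -0.001, -0.002]
force: [-0.1, 0.5, 0.2]
opening: 36.2
grip_force: 0.0
```

```bash
python3 - <<'E'
from h import *
st=arm.read_state();print(st["eef_pos"],st["opening"])
w=wrist();save(w,"w6.png")
E
```

```text
[531.47433832 207.94557983 151.19707432] 36.23244482784945
```

View pics/w6.png

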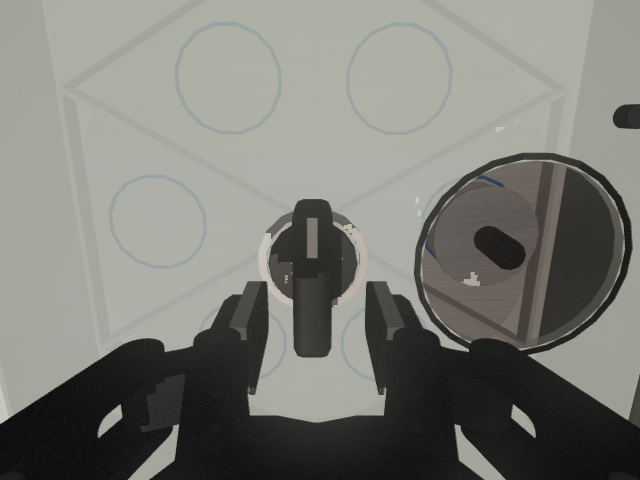

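The bar lies centred between the fingers at px x≈312. Dish1 stands upright under the port.

Emit:
send_rows:
  dp:
    - [0.007,-0.005,0.1]
    - [0.007,-0.005,0.18]
    - [0.007,-0.005,0.18]
    - [0.007,-0.005,0.18]
    - [0.007,-0.005,0.18]
    - [0.007,-0.005,0.18]
    - [0.007,-0.005,0.18]
  twist: [0,0,0,0,0,0,0]
  grip: [-0.15,-0.15,-0.15,-1,-1,-1,-1]

```text
time: 25.58
eef_pos: [534.4, 209.7, 117.0]
ee_rot: [0.001, 1.0, -0.0, -0.0]
force: [-0.2, -4.7, -0.9]
opening: 14.7
grip_force: 61.9
```

Emit:
send_rows:
  dp:
    - [0,0,0]
    - [0,0,0]
    - [0,0,0]
    - [0,0,0]
    - [0,0,0]
    - [0,0,0]
    - [0,0,0]
    - [0,0,0]
  twist: [-0.1,-0.2,-0.3,-0.4,-0.5,-0.6,-0.667,-0.667]
  grip: [-1,-1,-1,-1,-1,-1,-1,-1]

```text
time: 26.58
eef_pos: [533.4, 211.5, 117.0]
ee_rot: [-0.001, 0.866, 0.499, -0.001]
force: [-3.4, 0.8, -0.2]
opening: 14.9
grip_force: 62.1
```

Emit:
send_rows:
  dp:
    - [0,0,0]
    - [0,0,0]
    - [0,0,0]
    - [0,0,0]
    - [0,0,-0.1]
    - [0,0,-0.3]
    - [0,0,-0.5]
    - [0,0,-0.5]
  twist: [0,0,0,0,0,0,0,0]
  grip: [-1,-0.15,-0.15,-0.15,-0.15,-0.15,-0.15,-0.15]

```text
time: 27.58
eef_pos: [537.8, 211.6, 221.6]
ee_rot: [0.001, 0.866, 0.5, 0.005]
force: [1.0, 0.5, 0.6]
opening: 36.3
grip_force: 0.0
```

Emit:
send_rows:
  dp:
    - [0,0,-0.1]
    - [0,0,-0.2]
    - [0,0,-0.4]
    - [0,0,-0.4]
    - [0,0,-0.4]
    - [0,0,-0.4]
    - [0,0,-0.4]
  twist: [0.1,0.2,0.3,0.4,0.5,0.6,0.667]
  grip: [-0.15,-0.15,-0.15,-0.15,-0.15,-0.15,-0.15]

```text
time: 28.45
eef_pos: [533.9, 210.4, 295.4]
ee_rot: [0.0, 1.0, -0.002, -0.001]
force: [-0.3, -0.5, -0.1]
opening: 36.1
grip_force: 0.0
```

Emit:
send_rows:
  dp:
    - [-0.05,0.2,0]
    - [-0.1,0.4,0]
    - [-0.15,0.7,0]
    - [-0.2,1.0,0]
    - [-0.2,1.0,0]
  twist: [0,0,0,0,0]
  grip: [-0.15,-0.15,-0.15,-0.15,-0.15]

```text
time: 29.08
eef_pos: [493.1, 7.1, 295.7]
ee_rot: [0.001, 1.0, -0.003, -0.001]
force: [0.8, 0.6, 1.3]
opening: 36.2
grip_force: 0.0
```

Emit:
send_rows:
  dp:
    - [-0.1,0.3,0]
    - [-0.2,0.6,0]
    - [-0.3,0.9,0]
    - [-0.39,1.0,0]
    - [-0.39,1.0,0]
    - [-0.39,1.0,0]
    - [-0.39,1.0,0]
  twist: [0,0,0,0,0,0,0]
  grip: [-0.15,-0.15,-0.15,-0.15,-0.15,-0.15,-0.15]

```text
time: 29.95
eef_pos: [416.9, -188.0, 296.7]
ee_rot: [-0.0, 1.0, 0.001, 0.0]
force: [0.1, -0.6, 0.1]
opening: 36.3
grip_force: 0.0
```

```bash
python3 - <<'E'
from h import *
st=arm.read_state();print(st["eef_pos"],st["opening"])
w=wrist();save(w,"w7.png")
for b in arm.outline_of("dish1_mid",w):
    print(b["score"],np.round(b["xy"]),np.round(ray(w,b["xy"],38)))
E
```

```text
[ 416.85364116 -187.96956042  296.67950343] 36.27693616314334
0.64 [306. 256.] [ 345. -177.   38.]
0.55 [353. 335.] [ 256. -227.   38.]
```

View pics/w7.png

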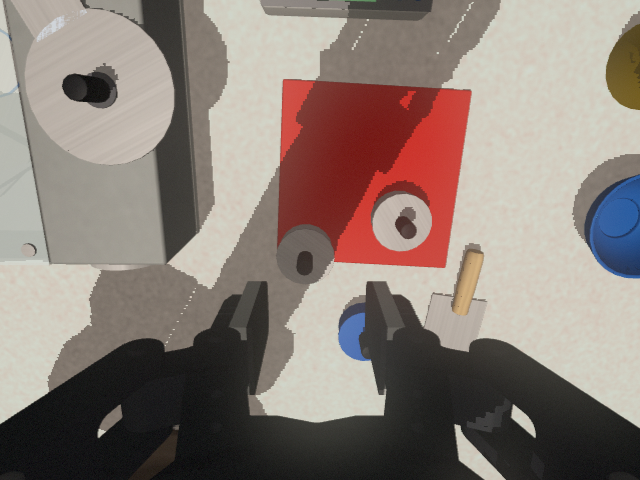

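Dish3's lid is at (305,254), at the mat's front edge but upright. Dish2's lid is at (402,221). The blue look-alike sits further off at (360,332).

```bash
python3 - <<'E'
from h import *
w=wrist()
for n,p,z in [("d2",(402,221),33),("d2k",(405,229),65),("d3",(305,254),33),("d3k",(304,266),65),("base edge",(305,284),4),("matL",(278,256),4),("matR",(446,267),4)]: print(n,np.round(ray(w,p,z),1))
E
```

```text
d2 [ 381.1 -274.7   33. ]
d2k [ 381.5 -271.1   65. ]
d3 [ 345.7 -176.3   33. ]
d3k [ 344.4 -176.2   65. ]
base edge [ 299.9 -175.4    4. ]
matL [ 333.4 -145.5    4. ]
matR [ 320.8 -333.3    4. ]
```

Emit:
send_rows:
  dp:
    - [-0.2,-0.03,0.2]
    - [-0.357,-0.058,0.5]
    - [-0.357,-0.058,0.75]
    - [-0.357,-0.058,0.9]
    - [-0.357,-0.058,0.9]
    - [-0.357,-0.058,0.9]
  twist: [0,0,0,0,0,0]
  grip: [-0.15,-0.15,-0.15,-0.15,-0.15,-0.15]

```text
time: 30.85
eef_pos: [346.0, -178.1, 118.1]
ee_rot: [0.001, 1.0, -0.0, 0.001]
force: [0.7, -0.9, 0.7]
opening: 36.2
grip_force: 0.0
```

Emit:
send_rows:
  dp:
    - [0,0,0.15]
    - [0,0,0.3]
    - [0,0,0.38]
    - [0,0,0.38]
    - [0,0,0.38]
    - [0,0,0.38]
    - [0,0,0.38]
    - [0,0,0.38]
  twist: [0,0,0,0,0,0,0,0]
  grip: [-0.15,-0.15,-0.15,-0.15,-1,-1,-1,-1]

```text
time: 31.85
eef_pos: [346.5, -178.7, 42.6]
ee_rot: [0.001, 1.0, -0.0, 0.002]
force: [0.2, 0.1, 6.4]
opening: 13.6
grip_force: 58.6
```

Emit:
send_rows:
  dp:
    - [0,0,-0.1]
    - [0,0,-0.25]
    - [0,0,-0.5]
    - [0,0,-0.75]
    - [0,0,-0.9]
    - [0,0,-0.9]
    - [0,0,-0.9]
  twist: [0,0,0,0,0,0,0]
  grip: [-1,-1,-1,-1,-1,-1,-1]

```text
time: 32.72
eef_pos: [343.8, -177.0, 219.8]
ee_rot: [-0.001, 1.0, -0.0, -0.001]
force: [-0.7, 0.2, -1.3]
opening: 14.1
grip_force: 58.6
```

Emit:
send_rows:
  dp:
    - [0.07,-0.1,0]
    - [0.2,-0.3,0]
    - [0.33,-0.5,0]
    - [0.467,-0.718,0]
    - [0.467,-0.718,0]
  twist: [0,0,0,0,0]
  grip: [-1,-1,-1,-1,-1]

```text
time: 33.35
eef_pos: [438.0, -31.2, 218.6]
ee_rot: [-0.001, 1.0, 0.002, -0.002]
force: [-0.7, -0.8, -1.9]
opening: 14.4
grip_force: 58.8
```

Emit:
send_rows:
  dp:
    - [0.12,-0.18,0]
    - [0.25,-0.38,0]
    - [0.38,-0.6,0]
    - [0.467,-0.718,0]
    - [0.467,-0.718,0]
    - [0.467,-0.718,0]
    - [0.467,-0.718,0]
    - [0.467,-0.718,0]
  twist: [0,0,0,0,0,0,0,0]
  grip: [-1,-1,-1,-1,-1,-1,-1,-1]

```text
time: 34.35
eef_pos: [531.2, 108.6, 220.8]
ee_rot: [0.0, 1.0, -0.001, -0.0]
force: [0.3, 0.1, -0.1]
opening: 13.7
grip_force: 59.0
```

```bash
python3 - <<'E'
from h import *
st=arm.read_state();print(st["eef_pos"],st["opening"])
s=arm.snapshot("scene");cv2.imwrite("pics/s2.png",cv2.resize(s["img"][200:400,230:450,::-1],(660,600),interpolation=cv2.INTER_CUBIC))
E
```

```text
[531.24425527 108.59595041 220.80982154] 13.747100895931407
```

View pics/s2.png

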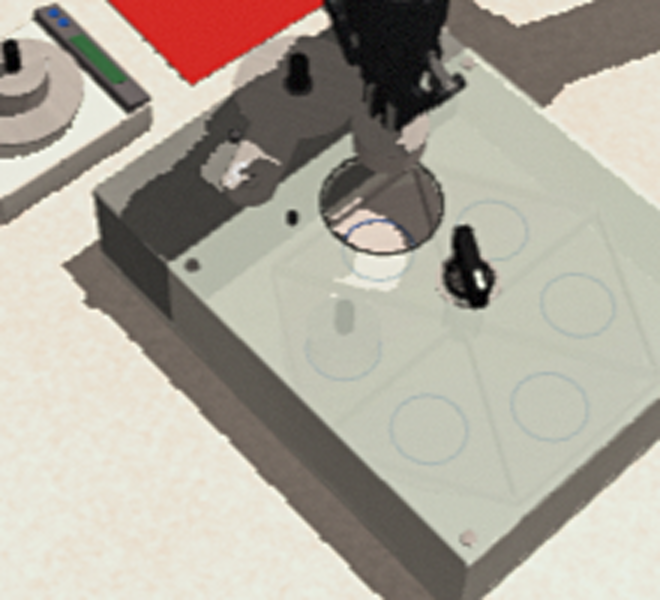

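The turntable is on by one: dish1 shows through the deck at (343,330), and the empty ring is under the port. I'll lower dish3.

Emit:
send_rows:
  dp:
    - [0.008,0,0.15]
    - [0.008,0,0.3]
    - [0.008,0,0.45]
    - [0.008,0,0.55]
    - [0.008,0,0.65]
    - [0.008,0,0.68]
    - [0.008,0,0.68]
  twist: [0,0,0,0,0,0,0]
  grip: [-1,-1,-1,-1,-1,-1,-1]

```text
time: 35.28
eef_pos: [533.3, 109.3, 84.9]
ee_rot: [0.0, 1.0, -0.0, -0.0]
force: [0.0, 0.1, -0.5]
opening: 13.9
grip_force: 59.0
```

Emit:
send_rows:
  dp:
    - [0,0,0.02]
    - [0,0,0.04]
    - [0,0,0.047]
    - [0,0,0.047]
  twist: [0,0,0,0]
  grip: [-1,-1,-1,-1]

```text
time: 35.78
eef_pos: [533.2, 109.5, 75.4]
ee_rot: [-0.0, 1.0, -0.0, -0.0]
force: [0.5, -0.6, -1.6]
opening: 13.7
grip_force: 59.0
```

Emit:
send_rows:
  dp:
    - [0,0,0.003]
    - [0,0,0.003]
    - [0,0,0.003]
    - [0,0,-0.1]
    - [0,0,-0.25]
    - [0,0,-0.5]
    - [0,0,-0.5]
    - [0,0,-0.5]
  twist: [0,0,0,0,0,0,0,0]
  grip: [-0.15,-0.15,-0.15,-0.15,-0.15,-0.15,-0.15,-0.15]

```text
time: 36.78
eef_pos: [533.0, 109.5, 175.4]
ee_rot: [-0.0, 1.0, -0.0, -0.0]
force: [0.9, 0.0, 0.3]
opening: 36.3
grip_force: 0.0
```

Emit:
send_rows:
  dp:
    - [0,-0.2,0]
    - [0,-0.4,0]
    - [0,-0.505,0]
    - [0,-0.505,0]
    - [0,-0.505,0]
    - [0,-0.505,0]
    - [0,-0.505,0]
    - [0,-0.505,0]
  twist: [0,-0.1,-0.2,-0.3,-0.4,-0.5,-0.6,-0.667]
  grip: [-0.15,-0.15,-0.15,-0.15,-0.15,-0.15,-0.15,-0.15]

```text
time: 37.78
eef_pos: [531.7, 210.0, 172.9]
ee_rot: [-0.001, 0.865, 0.502, -0.002]
force: [0.5, 0.8, -0.1]
opening: 36.0
grip_force: 0.0
```

Emit:
send_rows:
  dp:
    - [0,0,0]
    - [0,0,0.1]
    - [0,0,0.1]
    - [0,0,0.1]
  twist: [0,0,0,0]
  grip: [-0.15,-0.15,-0.15,-0.15]

```text
time: 38.28
eef_pos: [533.1, 210.4, 155.2]
ee_rot: [-0.0, 0.866, 0.5, -0.0]
force: [0.5, 0.3, -0.4]
opening: 36.5
grip_force: 0.0
```

```bash
python3 - <<'E'
from h import *
w=wrist();save(w,"w8.png")
E
```

```text
(no output)
```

View pics/w8.png

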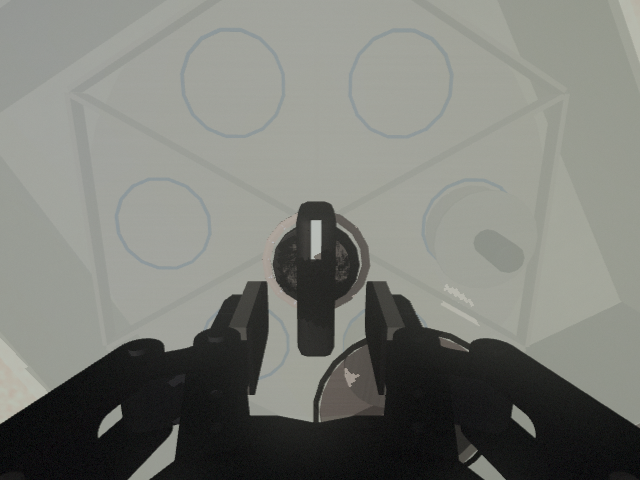

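The bar is centred at px 316 and aligned. Now grip it and turn by another detent.

Emit:
send_rows:
  dp:
    - [0,0,0.1]
    - [0,0,0.19]
    - [0,0,0.19]
    - [0,0,0.19]
    - [0,0,0.19]
    - [0,0,0.19]
    - [0,0,0.19]
  twist: [0,0,0,0,0,0,0]
  grip: [-0.15,-0.15,-0.15,-1,-1,-1,-1]

```text
time: 39.2
eef_pos: [533.1, 211.0, 118.1]
ee_rot: [-0.0, 0.866, 0.5, 0.0]
force: [-4.2, 1.8, 3.9]
opening: 14.8
grip_force: 62.3
```

Emit:
send_rows:
  dp:
    - [0,0,0]
    - [0,0,0]
    - [0,0,0]
    - [0,0,0]
    - [0,0,0]
    - [0,0,0]
    - [0,0,0]
    - [0,0,0]
  twist: [-0.1,-0.2,-0.3,-0.4,-0.5,-0.6,-0.667,-0.667]
  grip: [-1,-1,-1,-1,-1,-1,-1,-1]

```text
time: 40.2
eef_pos: [531.6, 211.0, 118.1]
ee_rot: [-0.002, 0.5, 0.866, -0.001]
force: [-7.8, 2.0, 7.0]
opening: 14.8
grip_force: 62.9
```

Emit:
send_rows:
  dp:
    - [0,0,0]
    - [0,0,0]
    - [0,0,0]
    - [0,0,0]
    - [0,0,-0.1]
    - [0,0,-0.3]
    - [0,0,-0.5]
    - [0,0,-0.5]
  twist: [0,0,0,0,0,0,0,0]
  grip: [-1,-0.15,-0.15,-0.15,-0.15,-0.15,-0.15,-0.15]

```text
time: 41.2
eef_pos: [536.8, 211.3, 222.0]
ee_rot: [0.003, 0.5, 0.866, 0.003]
force: [0.8, 0.2, -0.1]
opening: 36.3
grip_force: 0.0
```

Emit:
send_rows:
  dp:
    - [0,0,-0.1]
    - [0,0,-0.2]
    - [0,0,-0.4]
    - [0,0,-0.4]
    - [0,0,-0.4]
    - [0,0,-0.4]
    - [0,0,-0.4]
  twist: [0.1,0.2,0.3,0.4,0.5,0.6,0.667]
  grip: [-0.15,-0.15,-0.15,-0.15,-0.15,-0.15,-0.15]

```text
time: 42.08
eef_pos: [532.9, 210.1, 295.8]
ee_rot: [-0.0, 0.867, 0.498, -0.001]
force: [-0.0, 0.2, -0.1]
opening: 36.4
grip_force: 0.0
```

Emit:
send_rows:
  dp:
    - [0,0,0]
    - [0,0,0]
    - [0,0,0]
    - [0,0,0]
    - [0,0,0]
    - [0,0,0]
    - [0,0,0]
    - [0,0,0]
  twist: [0.1,0.2,0.3,0.4,0.5,0.6,0.667,0.667]
  grip: [-0.15,-0.15,-0.15,-0.15,-0.15,-0.15,-0.15,-0.15]

```text
time: 43.08
eef_pos: [532.9, 210.2, 296.0]
ee_rot: [0.0, 1.0, 0.0, -0.001]
force: [0.7, 0.2, -0.3]
opening: 36.3
grip_force: 0.0
```

Emit:
send_rows:
  dp:
    - [-0.05,0.2,0]
    - [-0.1,0.4,0]
    - [-0.15,0.7,0]
    - [-0.2,1.0,0]
    - [-0.2,1.0,0]
  twist: [0,0,0,0,0]
  grip: [-0.15,-0.15,-0.15,-0.15,-0.15]

```text
time: 43.7
eef_pos: [492.4, 6.9, 296.9]
ee_rot: [0.001, 1.0, -0.002, -0.0]
force: [-0.5, 0.2, -0.3]
opening: 36.4
grip_force: 0.0
```

Emit:
send_rows:
  dp:
    - [-0.1,0.3,0]
    - [-0.2,0.6,0]
    - [-0.3,0.9,0]
    - [-0.39,1.0,0]
    - [-0.39,1.0,0]
    - [-0.39,1.0,0]
    - [-0.39,1.0,0]
  twist: [0,0,0,0,0,0,0]
  grip: [-0.15,-0.15,-0.15,-0.15,-0.15,-0.15,-0.15]

```text
time: 44.58
eef_pos: [415.9, -188.2, 297.4]
ee_rot: [-0.0, 1.0, 0.001, 0.0]
force: [-0.2, 0.7, 0.3]
opening: 35.8
grip_force: 0.0
```

```bash
python3 - <<'E'
from h import *
st=arm.read_state();print(st["eef_pos"],st["opening"])
w=wrist();w["img"][:5];save(w,"w9.png")
for b in arm.boxes_of("dish1_mid",w):
    print(b["score"],np.round(b["xy"]),np.round(ray(w,b["xy"],38)))
E
```

```text
[ 415.88533319 -188.17276462  297.36435216] 35.795950502201684
0.75 [352. 332.] [ 257. -227.   38.]
0.54 [354.   9.] [ 573. -220.   38.]
```

View pics/w9.png

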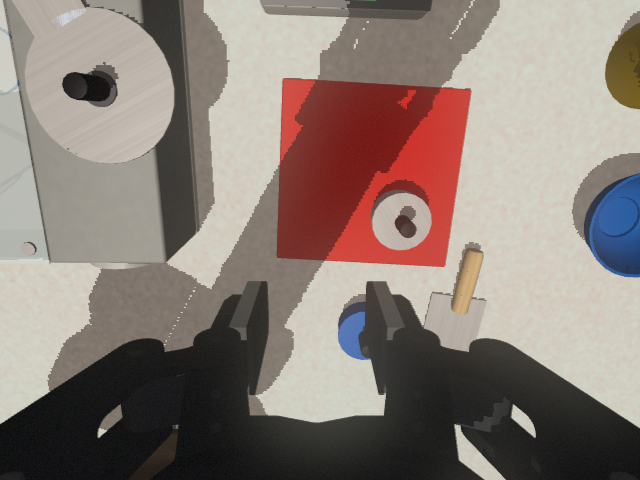

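Only dish2 is left on the mat, at (402,221) as before.

Emit:
send_rows:
  dp:
    - [-0.1,0.2,0.1]
    - [-0.173,0.424,0.4]
    - [-0.173,0.424,0.7]
    - [-0.173,0.424,0.9]
    - [-0.173,0.424,0.9]
    - [-0.173,0.424,0.9]
  twist: [0,0,0,0,0,0]
  grip: [-0.15,-0.15,-0.15,-0.15,-0.15,-0.15]

```text
time: 45.42
eef_pos: [382.0, -274.8, 119.1]
ee_rot: [0.001, 1.0, 0.0, 0.001]
force: [0.2, 0.5, 0.7]
opening: 36.2
grip_force: 0.0
```

Emit:
send_rows:
  dp:
    - [0,0,0.15]
    - [0,0,0.3]
    - [0,0,0.39]
    - [0,0,0.39]
    - [0,0,0.39]
    - [0,0,0.39]
    - [0,0,0.39]
    - [0,0,0.39]
  twist: [0,0,0,0,0,0,0,0]
  grip: [-0.15,-0.15,-0.15,-0.15,-1,-1,-1,-1]

```text
time: 46.42
eef_pos: [382.5, -275.6, 41.7]
ee_rot: [0.001, 1.0, -0.0, 0.002]
force: [0.3, 1.9, 6.8]
opening: 14.0
grip_force: 58.8
```

Emit:
send_rows:
  dp:
    - [0,0,-0.1]
    - [0,0,-0.25]
    - [0,0,-0.5]
    - [0,0,-0.75]
    - [0,0,-0.9]
    - [0,0,-0.9]
    - [0,0,-0.9]
  twist: [0,0,0,0,0,0,0]
  grip: [-1,-1,-1,-1,-1,-1,-1]

```text
time: 47.3
eef_pos: [379.6, -273.5, 218.3]
ee_rot: [-0.001, 1.0, -0.0, -0.001]
force: [-1.0, -0.4, -2.2]
opening: 13.8
grip_force: 58.6
```

Emit:
send_rows:
  dp:
    - [0.04,-0.1,0]
    - [0.12,-0.3,0]
    - [0.22,-0.55,0]
    - [0.32,-0.8,0]
    - [0.379,-0.955,0]
    - [0.379,-0.955,0]
  twist: [0,0,0,0,0,0]
  grip: [-1,-1,-1,-1,-1,-1]

```text
time: 48.05
eef_pos: [455.2, -81.0, 217.1]
ee_rot: [-0.001, 1.0, 0.002, -0.002]
force: [-0.4, -0.8, -1.1]
opening: 13.6
grip_force: 58.8
```

Emit:
send_rows:
  dp:
    - [0.1,-0.25,0]
    - [0.2,-0.5,0]
    - [0.3,-0.75,0]
    - [0.379,-0.9,0]
    - [0.379,-0.955,0]
    - [0.379,-0.955,0]
    - [0.379,-0.955,0]
    - [0.379,-0.955,0]
  twist: [0,0,0,0,0,0,0,0]
  grip: [-1,-1,-1,-1,-1,-1,-1,-1]

```text
time: 49.05
eef_pos: [531.9, 106.4, 219.4]
ee_rot: [0.0, 1.0, -0.001, -0.0]
force: [-0.4, -0.2, -0.9]
opening: 13.9
grip_force: 58.9
```

```bash
python3 - <<'E'
from h import *
st=arm.read_state();print(st["eef_pos"],st["opening"])
s=arm.snapshot("scene");cv2.imwrite("pics/s3.png",cv2.resize(s["img"][200:400,230:450,::-1],(660,600),interpolation=cv2.INTER_CUBIC))
E
```

```text
[531.92466403 106.43729075 219.40587689] 13.904600416193409
```

View pics/s3.png

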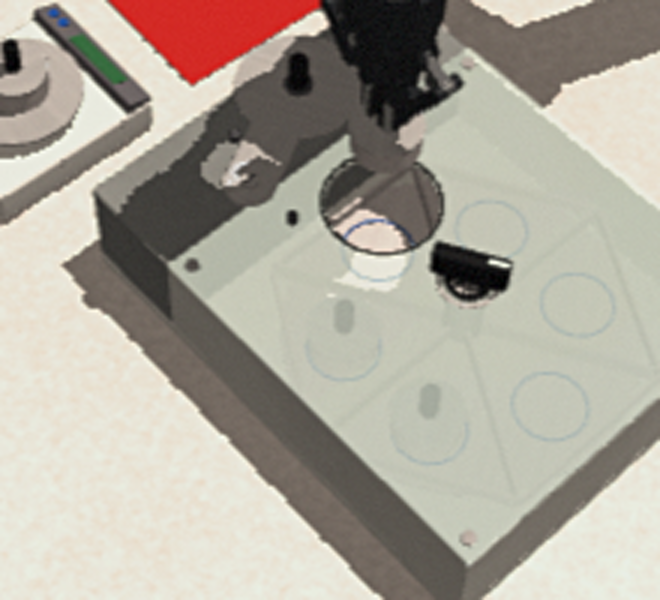

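The two earlier dishes are in their compartments and the empty one is under the port. I'll lower dish2.

Emit:
send_rows:
  dp:
    - [0.005,-0.011,0.15]
    - [0.005,-0.011,0.3]
    - [0.005,-0.011,0.45]
    - [0.005,-0.011,0.55]
    - [0.005,-0.011,0.65]
    - [0.005,-0.011,0.68]
    - [0.005,-0.011,0.68]
  twist: [0,0,0,0,0,0,0]
  grip: [-1,-1,-1,-1,-1,-1,-1]

```text
time: 49.98
eef_pos: [533.2, 109.6, 83.5]
ee_rot: [0.0, 1.0, -0.001, -0.0]
force: [0.8, 0.3, -1.7]
opening: 14.0
grip_force: 59.0
```

Emit:
send_rows:
  dp:
    - [0,0,0.02]
    - [0,0,0.04]
    - [0,0,0.047]
    - [0,0,0.047]
  twist: [0,0,0,0]
  grip: [-1,-1,-1,-1]

```text
time: 50.48
eef_pos: [533.3, 110.0, 74.1]
ee_rot: [0.0, 1.0, -0.0, -0.0]
force: [0.5, 0.2, -1.4]
opening: 13.9
grip_force: 58.9
```

Emit:
send_rows:
  dp:
    - [0,0,0]
    - [0,0,0]
    - [0,0,0]
    - [0,0,-0.1]
    - [0,0,-0.25]
    - [0,0,-0.5]
    - [0,0,-0.6]
    - [0,0,-0.6]
  twist: [0,0,0,0,0,0,0,0]
  grip: [-0.15,-0.15,-0.15,-0.15,-0.15,-0.15,-0.15,-0.15]

```text
time: 51.48
eef_pos: [535.0, 110.2, 196.5]
ee_rot: [-0.0, 1.0, -0.0, 0.003]
force: [-0.4, -0.7, -0.2]
opening: 36.4
grip_force: 0.0
```

Emit:
send_rows:
  dp:
    - [0,0.1,0]
    - [-0.05,0.2,0]
    - [-0.1,0.4,0]
    - [-0.153,0.6,0]
    - [-0.153,0.672,0]
    - [-0.153,0.672,0]
    - [-0.153,0.672,0]
    - [-0.153,0.672,0]
  twist: [-0.1,-0.215,-0.322,-0.43,-0.537,-0.645,-0.752,-0.86]
  grip: [0,0,0,0,0,0,0,0]

```text
time: 52.48
eef_pos: [501.2, -24.4, 192.0]
ee_rot: [-0.001, 0.779, 0.627, -0.001]
force: [0.3, 0.6, -0.7]
opening: 42.9
grip_force: 0.0
```

Emit:
send_rows:
  dp:
    - [0,0,0]
    - [0,0,0]
    - [0,0,0.1]
  twist: [0,0,0]
  grip: [0,0,0]

```text
time: 52.85
eef_pos: [504.1, -24.6, 175.1]
ee_rot: [0.001, 0.781, 0.624, 0.001]
force: [0.7, -0.5, 0.0]
opening: 42.7
grip_force: 0.0
```

Emit:
send_rows:
  dp:
    - [0,0,0.08]
    - [0,0,0.18]
    - [0,0,0.27]
    - [0,0,0.27]
    - [0,0,0.27]
    - [0,0,0.27]
    - [0,0,0.27]
    - [0,0,0.27]
  twist: [0,0,0,0,0,0,0,0]
  grip: [0,0,0,0,-1,-1,-1,-1]

```text
time: 53.85
eef_pos: [503.1, -24.5, 120.9]
ee_rot: [0.0, 0.781, 0.625, 0.0]
force: [-1.1, 0.1, 3.8]
opening: 16.0
grip_force: 58.8
```

```bash
python3 - <<'E'
import numpy as np
a0=206.9;y=np.radians(77.35);P0=110*np.array([np.cos(np.radians(a0)),np.sin(np.radians(a0))])
for k in [.1,.23,.36,.49,.62,.75,.88,1,1.01]:
    a=np.radians(a0-77.35*k);d=110*np.array([np.cos(a),np.sin(a)])-P0
    print(k,np.round([d@[np.cos(y),np.sin(y)]/200,d@[np.sin(y),-np.cos(y)]/200,.8594*k],3))
E
```

```text
0.1 [ 0.06  -0.043  0.086]
0.23 [ 0.146 -0.087  0.198]
0.36 [ 0.239 -0.114  0.309]
0.49 [ 0.334 -0.126  0.421]
0.62 [ 0.431 -0.12   0.533]
0.75 [ 0.524 -0.098  0.645]
0.88 [ 0.613 -0.059  0.756]
1 [ 0.687 -0.01   0.859]
1.01 [ 0.693 -0.006  0.868]
```

Emit:
send_rows:
  dp:
    - [0.06,-0.043,0]
    - [0.146,-0.087,0]
    - [0.239,-0.114,0]
    - [0.334,-0.126,0]
    - [0.431,-0.12,0]
    - [0.524,-0.098,0]
    - [0.613,-0.059,0]
    - [0.675,-0.018,0]
  twist: [0.086,0.198,0.309,0.421,0.533,0.645,0.756,0.842]
  grip: [-1,-1,-1,-1,-1,-1,-1,-1]

```text
time: 54.85
eef_pos: [530.3, 108.0, 121.0]
ee_rot: [0.001, 1.0, 0.012, 0.002]
force: [1.5, -3.1, 3.0]
opening: 15.8
grip_force: 59.2
```

Emit:
send_rows:
  dp:
    - [0.005,-0.006,0]
    - [0.01,-0.012,0]
    - [0.01,-0.012,0]
  twist: [0.01,0.017,0.017]
  grip: [-1,-1,-1]

```text
time: 55.22
eef_pos: [532.1, 109.6, 120.9]
ee_rot: [0.001, 1.0, 0.001, 0.002]
force: [4.3, -3.7, 2.8]
opening: 16.1
grip_force: 59.8
```

Emit:
send_rows:
  dp:
    - [0.006,-0.005,0]
    - [0.012,-0.01,0]
    - [0.012,-0.01,0]
  twist: [0.01,0.017,0.017]
  grip: [-1,-1,-1]

```text
time: 55.6
eef_pos: [532.2, 109.8, 120.9]
ee_rot: [0.002, 1.0, -0.011, -0.001]
force: [-1.7, -8.5, 8.3]
opening: 16.4
grip_force: 60.4
```

Emit:
send_rows:
  dp:
    - [0,0,0]
    - [0,0,0]
    - [0,0,0]
    - [0,0,-0.1]
    - [0,0,-0.3]
    - [0,0,-0.6]
    - [0,0,-0.9]
    - [0,0,-0.9]
  twist: [0,0,0,0,0,0,0,0]
  grip: [0,0,0,0,0,0,0,0]

```text
time: 56.6
eef_pos: [536.6, 113.5, 306.8]
ee_rot: [-0.001, 1.0, -0.013, 0.006]
force: [0.6, 0.8, -0.1]
opening: 42.6
grip_force: 0.0
```

Emit:
send_rows:
  dp:
    - [-0.1,0,0]
    - [-0.3,0.1,0]
    - [-0.5,0.3,0]
    - [-0.5,0.5,0]
    - [-0.5,0.6,0]
    - [-0.5,0.6,0]
  twist: [0,0,0,0,0,0]
  grip: [0,0,0,0,0,0]

```text
time: 57.35
eef_pos: [429.1, -5.5, 298.9]
ee_rot: [-0.0, 1.0, -0.014, -0.001]
force: [0.6, -0.1, 0.5]
opening: 42.4
grip_force: 0.0
```

```bash
python3 - <<'E'
from h import *
s=arm.snapshot("scene");cv2.imwrite("pics/s4.png",cv2.resize(s["img"][100:400,130:500,::-1],(740,600),interpolation=cv2.INTER_CUBIC))
E
```

```text
(no output)
```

View pics/s4.png

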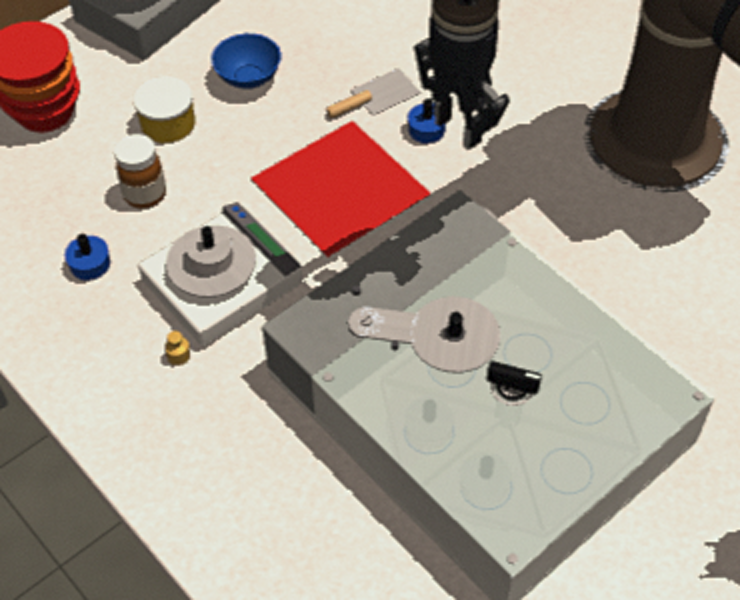

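The cover is shut at (455,332), the cooled dish stands on the pan at (208,250), and the mat is empty. Two dishes show through the deck and the third is under the cover. The other bench items haven't moved.

```bash
python3 -c "
from station import arm
print(arm.job_done())"
```

```text
the job is handed in; nothing more can be done
None
```

The job is handed in at about 57 s: cooled dish on the balance pan, all three mat dishes in separate compartments, cover shut against its stop and turntable left at a detent; the judge returned no verdict.

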